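# Find the full fittings tin by its weight and hold it up

### The job

Three identical closed tins stand in a row on the plywood board and only one is full of metal fittings: working from left to right as seen from the robot, lift each tin in turn upright and well clear of the board to feel its weight, and set every light one back upright where it stood. Then hold the heaviest one up, upright and still, its underside at least 12 cm above the board, while the other two stand in their places, and finish while still holding it: it is not put down or let go at the end. Do not tip any tin over, and leave the plug, reducer, tee and grommet beyond the board where they are.

Things in the scene. Friction and masses are not known exactly. Their poses are not given: they have to be found in the camera images.
- tin_left_center (a point): closed square tin of grey metal with a dark lid, 60 x 60 mm, 78 mm high, the leftmost of three alike, 150 mm apart (left is +y). This point is its centre, 39 mm above its underside; x and y square to its flat sides. One tin, a different one each time, weighs 0.60 to 0.76 kg in all, the other two 0.23 to 0.31 kg; contents unseen, a snug lump with 2 mm of play.
- tin_middle_center (a point): closed square tin of grey metal with a dark lid, 60 x 60 mm, 78 mm high, the middle of three alike, 150 mm apart (left is +y). This point is its centre, 39 mm above its underside; x and y square to its flat sides. One tin, a different one each time, weighs 0.60 to 0.76 kg in all, the other two 0.23 to 0.31 kg; contents unseen, a snug lump with 2 mm of play.
- tin_right_center (a point): closed square tin of grey metal with a dark lid, 60 x 60 mm, 78 mm high, the rightmost of three alike, 150 mm apart (left is +y). This point is its centre, 39 mm above its underside; x and y square to its flat sides. One tin, a different one each time, weighs 0.60 to 0.76 kg in all, the other two 0.23 to 0.31 kg; contents unseen, a snug lump with 2 mm of play.
- board: flat fixed plywood board, 140 mm (x) by 440 mm (y) and 15 mm thick, on the cork work surface; origin at the centre of its underside; the tins stand on it in a row along its y
- cabinet_knob (a point): black knob, 28 mm across, on the front (its own -x face, turned towards the board) of a fixed green enamel cabinet to the left of the board; the cabinet is 200 mm (x) by 240 mm (y) and 200 mm high, and its centre lies 124 mm in +x and 70 mm in +y of this point, along its own axes; not used
- plug: a dark cast iron pipe plug with a square head, 44 mm across and 38 mm high, loose on the cork beyond the board (+x of it); origin at its underside; not to be moved
- reducer: a blue nylon pipe reducer, 42 mm across and 55 mm high, loose on the cork beyond the board (+x of it); origin at its underside; not to be moved
- tee: a brass barbed tee lying flat, 60 x 39 mm and 17 mm high, loose on the cork beyond the board (+x of it); origin at its underside; not to be moved
- grommet: a black rubber grommet, 38 mm across and 13 mm high, loose on the cork beyond the board (+x of it); origin at its underside; not to be moved
Things that resemble listed ones, but are neither listed nor needed, are in the scene too. What is shaped like the part that bears tin_right_center but orange or pink is not meant. What is shaped like the part that bears tin_left_center but red is not meant.

How it is judged:
By the outcome, as a careful person would: the job done as asked, in the order asked, and still so for the second after the job is handed in, while the arm keeps its last pose, push and grip.
It also fails if it takes over 72 s, if anything falls off the work surface, if the arm or the gripper's body presses on something with over 40 N, if the wrist force passes 120 N, or if a joint passes its speed limit or range.

### The arm

A 6-joint arm with a two-finger parallel gripper is mounted at the origin on the work surface. World frame = base frame: x ahead of the robot, y to its left, z up, the work surface at z = 0. Lengths are in m, angles in rad, forces in N, time in s.
With the tool pointing down it reaches from about 0.425 to 1.125 m from the base axis. Payload 14.9 kg.
Tool frame: the origin (TCP) lies midway between the tips of the shut fingers; the grasp point (between the pads) lies grasp_offset behind it (grasp_offset is the distance from the TCP to the grasp point, in m); z points along the fingers, y is the direction in which the jaws open and shut (so a half turn about z gives the same grasp; the last joint's range is limited). The gripper opens to 91 mm and grips with 3 to 60 N. Pads are 32 mm wide; open, the fingers measure 118 mm over their backs; the gripper's body (76 mm by 178 mm) begins 60 mm behind the grasp point.
Start: joints at [-1.345, 0.379, 1.734, -0, 1.028, -0.033], TCP at [0.179, -0.677, 0.192] pointing down, gripper open.
Joint ranges: [-2.77, 2.77], [-0.74, 2.19], [0, 2.66], [-1.06, 4.2], [0.31, 2.87], [-3.08, 3.08]. Speed limits (rad/s): [1.89, 1.89, 2.39, 3.14, 3.14, 3.14].

### API

Orientations are given as a 3x3 rotation matrix whose columns are the frame's x, y, z axes.
In Python, from rig import * gives the robot as it stands.
- The arm moves only by the shell command python3 -m crank 'ROWS'. ROWS is JSON, a list of rows, each an object of numbers: "jaw": the finger opening in m, from 0 to 0.0912; "dx", "dy", "dz": the shift along the world's x, y, z in m; "wx", "wy", "wz": the turn, a rotation vector about the world's x, y, z in degrees. In form: [{"jaw": .., "dx": .., "dy": .., "dz": .., "wx": .., "wy": .., "wz": ..}, ...]. A call has 1 to 12 rows; each row shifts and turns the commanded pose from where the row before left it; what a row does not reach is not made up. A row lasts 1/8 s, in which the tool goes at most 62.5 mm and 10.7 degrees, less where a joint would pass 70% of its speed; a pose out of reach is approached as far as the arm can. A call is refused whole if a number of a shift passes 0.0625 or a number of a turn 10.7, either way. A call with a gripper value outside its range is refused whole. The fingers move at their own pace and stop on an object; the grip force is fixed at half the most. Time passes only in rows, so rows that do not move let the fingers close. It gives the time, the measured TCP pose, the force and the opening at its end, in the units of the state.
- get_state(): the state, without advancing time (a new reading comes with each control period).
- camera(name): name is "side" or "top"; returns a dict with "image" (400x640x3 uint8, red, green, blue), "fx", "fy", "cx", "cy" (pixels), "k1" (the pictures are not rectified: a ray, as slopes to the right and down, at radius r is drawn at 1 + k1 r^2 times it, then the intrinsics apply), "extrinsics" (4x4, takes a point from world to camera coordinates). Camera axes: x right, y down, z forward; pixel columns grow to the right and rows downward; lengths in m; the calibration is good to about 2 mm. A picture is of the moment at which its call begins. There is no depth.
- hand_in(): hands the job in, once; it reports no verdict.
The state is a dict: "clock": time; "joints": joint angles; "dq": joint speeds; "joint_torque": joint torques, N m; "ee_pos": TCP position; "eef_rot": TCP orientation; "force": force on the tool from outside, world axes, zero at the start; "torque": the same for the moment, N m; "gripper_width": finger opening in m.
Only numpy, scipy, OpenCV 4.12 (cv2) and the standard library are available. Lean on these libraries where they do the work, as an engineer would, in place of code of your own. Each camera call takes 0.05 s, during which the arm holds its last target.

## Working session

There is one attempt and no reset: what is moved stays moved. The work goes in short steps, Python scripts to look and compute and a shell command to move; the robot and the scene stay as the last step left them, time stands still between calls to the robot, and variables do not carry over. Pictures are saved under pics/ and viewed, and the job is handed in when it is done.

```bash
ls; mkdir -p pics
python3 - <<'E'
from rig import *
import cv2,numpy as np
s=get_state()
for k,v in s.items(): print(k,np.round(v,3).tolist())
try: print(grasp_offset)
except Exception as e: print(e)
for n in("side","top"):
    c=camera(n); cv2.imwrite(f"pics/{n}0.png",c["image"][:,:,::-1]); print({k:np.round(v,4).tolist() for k,v in c.items() if k!="image"})
    np.savez(f"{n}0.npz",**c)
E
```

```text
pics
clock 0.0
joints [-1.345, 0.379, 1.735, -0.0, 1.028, -0.033]
dq [0.0, -0.002, -0.002, -0.0, 0.0, -0.001]
joint_torque [0.003, -76.371, -43.437, 0.065, 0.043, -0.0]
ee_pos [0.179, -0.676, 0.192]
eef_rot [[0.967, 0.256, -0.0], [0.256, -0.967, 0.001], [0.0, -0.001, -1.0]]
force [-0.527, -0.409, 0.387]
torque [-0.009, -0.04, -0.036]
gripper_width 0.091
0.0188
{'fx': 402.525, 'fy': 402.525, 'cx': 314.4888, 'cy': 191.2571, 'k1': -0.0744, 'extrinsics': [[-0.9831, -0.1828, 0.0023, 0.5774], [-0.1364, 0.7252, -0.6749, 0.0532], [0.1217, -0.6639, -0.7379, 1.0162], [0.0, 0.0, 0.0, 1.0]]}
{'fx': 457.3577, 'fy': 457.3577, 'cx': 319.4708, 'cy': 194.443, 'k1': -0.1157, 'extrinsics': [[-0.0222, -0.9994, 0.0249, 0.1093], [-0.9828, 0.0173, -0.1839, 0.5762], [0.1834, -0.0285, -0.9826, 1.1316], [0.0, 0.0, 0.0, 1.0]]}
```

View pics/side0.png

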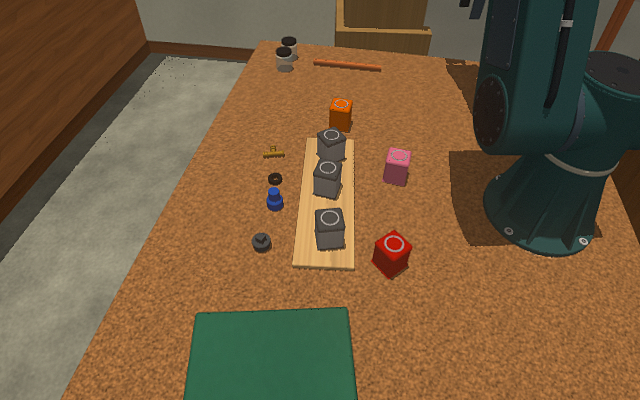

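View pics/top0.png

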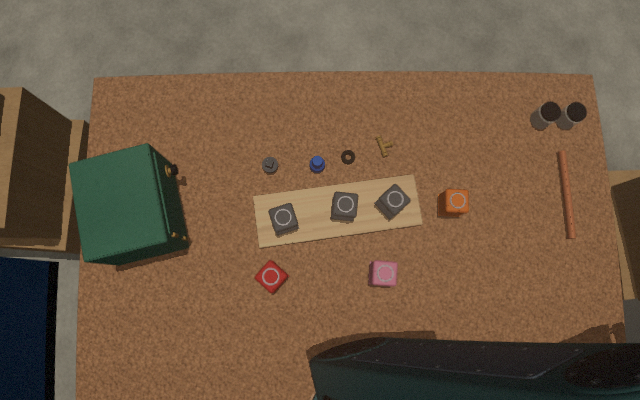

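The side view shows the three grey tins on the board at about (330,228), (327,178) and (331,144). In the top view they are at about (283,218), (345,206) and (394,200), each with a different yaw. The red, pink and orange tins are decoys. I'll zoom in for the lid outlines.

Run:
```python
import cv2,numpy as np
t=np.load("top0.npz")["image"][:,:,::-1]; s=np.load("side0.npz")["image"][:,:,::-1]
cv2.imwrite("pics/topz.png",cv2.resize(t[165:265,240:440],None,fx=4,fy=4,interpolation=cv2.INTER_CUBIC))
cv2.imwrite("pics/sidez.png",cv2.resize(s[120:280,240:400],None,fx=3.7,fy=3.7,interpolation=cv2.INTER_CUBIC))
```

```text
(no output)
```

View pics/topz.png

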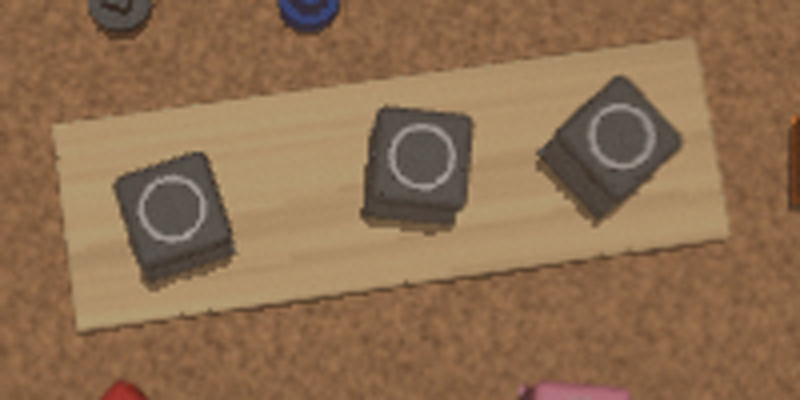

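View pics/sidez.png

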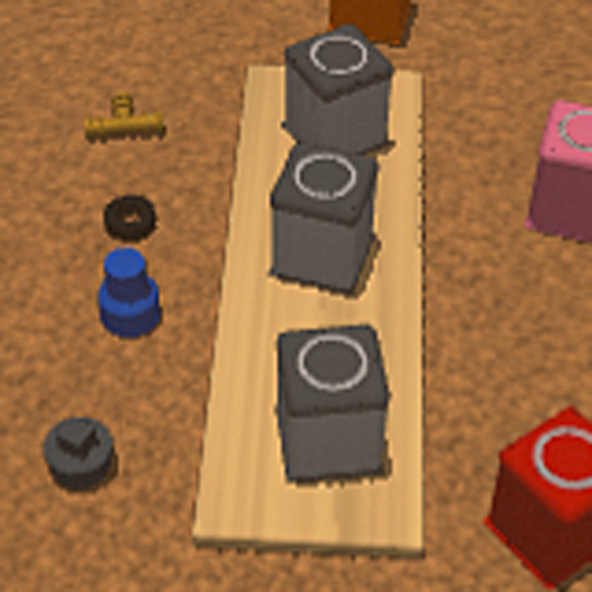

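```bash
cat > h.py <<'E'
import numpy as np,cv2
from scipy.optimize import least_squares
def ray(c,uv):
    uv=np.asarray(uv,float).reshape(-1,1,2)
    K=np.array([[c["fx"],0,c["cx"]],[0,c["fy"],c["cy"]],[0,0,1]],float)
    n=cv2.undistortPoints(uv,K,np.array([float(c["k1"]),0,0,0]),R=np.eye(3),P=np.eye(3)).reshape(-1,2)
    E=np.asarray(c["extrinsics"]);R=E[:3,:3];o=-R.T@E[:3,3]
    d=np.c_[n,np.ones(len(n))]@R; d/=np.linalg.norm(d,axis=1)[:,None]
    return o,d
def onz(c,uv,z):
    o,d=ray(c,uv); return o+d*((z-o[2])/d[:,2])[:,None]
def tri(c1,p1,c2,p2):
    o1,d1=ray(c1,p1);o2,d2=ray(c2,p2);out=[]
    for a,b in zip(d1,d2):
        s=np.linalg.lstsq(np.c_[a,-b],o2-o1,rcond=None)[0]
        x,y=o1+s[0]*a,o2+s[1]*b; out.append([*((x+y)/2),np.linalg.norm(x-y)])
    return np.array(out)
def rings(im,box,lo=115):
    x0,y0,x1,y1=box
    h=im.astype(int); m=((h.min(2)>lo)&(h.max(2)-h.min(2)<30)).astype(np.uint8)
    mm=np.zeros_like(m);mm[y0:y1,x0:x1]=m[y0:y1,x0:x1]
    n,l,st,ce=cv2.connectedComponentsWithStats(mm,connectivity=8)
    r=[]
    for i in range(1,n):
        if st[i,4]>15:
            pts=np.argwhere(l==i)[:,::-1].astype(np.float32)
            e=cv2.fitEllipse(pts); r.append((*[round(float(v),2) for v in e[0]],int(st[i,4]),st[i,:4].tolist()))
    return r
E
python3 - <<'E'
from h import *
T=dict(np.load("top0.npz"));S=dict(np.load("side0.npz"))
print(T["image"][217,283],T["image"][232,280])
for lo in(105,):
  print(*rings(T["image"],(255,175,420,245),lo),sep="\n");print(*rings(S["image"],(300,120,360,270),lo),sep="\n")
# gray patches
print(T["image"][195:235:2,345].tolist())
E
```

```text
[88 80 74] [77 67 63]
(394.89, 198.61, 76, [387, 191, 17, 16])
(345.06, 203.73, 82, [337, 196, 17, 17])
(282.6, 216.8, 75, [274, 209, 18, 17])
(331.07, 134.38, 38, [324, 130, 15, 10])
(327.33, 167.1, 54, [319, 162, 17, 12])
(329.45, 217.4, 77, [320, 210, 19, 16])
[[91, 83, 78], [122, 115, 108], [91, 85, 78], [88, 82, 76], [90, 83, 77], [90, 82, 76], [92, 83, 78], [94, 84, 80], [158, 150, 143], [87, 80, 74], [80, 72, 63], [78, 65, 56], [77, 69, 61], [115, 93, 66], [165, 134, 99], [171, 142, 104], [176, 145, 107], [176, 149, 110], [177, 149, 109], [179, 150, 112]]
```

Run:
```python
from h import *
T=dict(np.load("top0.npz"));S=dict(np.load("side0.npz"))
t=np.array([(282.6,216.8),(345.06,203.73),(394.89,198.61)]);s=np.array([(329.45,217.4),(327.33,167.1),(331.07,134.38)])
P=tri(T,t,S,s);print(P.round(4))
print(np.linalg.norm(np.diff(P[:,:2],axis=0),axis=1))
# board corners
tb=np.array([(52,126),(693,38),(729,239),(80,332)])/4+[240,165]-.375
print(onz(T,tb,.015).round(3))
# board corner triangulation from side zoom (near-left ones)
sb=np.array([(250,67),(421,72),(423,551),(194,545)])/3.7+[240,120]-.36
tb2=tb[[1,2,3,0]]
print("board tri",tri(T,tb2,S,sb).round(4))
L=[(T,z,b) for z,b in []]
# lid corners by eye (top zoom), order around
lc={'L':[(115,183),(205,152),(231,240),(145,270)],'M':[(382,106),(472,115),(464,210),(366,208)],'R':[(620,76),(683,141),(612,208),(552,143)]}
for (k,v),p in zip(lc.items(),P):
    w=onz(T,np.array(v)/4+[240,165]-.375,p[2])[:,:2]
    e=np.roll(w,-1,0)-w; 
    print(k,w.mean(0).round(4),np.linalg.norm(e,axis=1).round(3),(np.degrees(np.arctan2(e[:,1],e[:,0]))%90).round(1))
# side-view
ls={'L':[(278,330),(375,325),(387,403),(283,418)],'M':[(292,145),(378,150),(358,215),(272,203)],'R':[(345,27),(392,68),(330,98),(285,57)]}
for (k,v),p in zip(ls.items(),P):
    w=onz(S,np.array(v)/3.7+[240,120]-.36,p[2])[:,:2]
    e=np.roll(w,-1,0)-w
    print(k,w.mean(0).round(4),np.linalg.norm(e,axis=1).round(3),(np.degrees(np.arctan2(e[:,1],e[:,0]))%90).round(1))
```

```text
[[ 0.5172  0.1913  0.0943  0.0028]
 [ 0.5473  0.0358  0.0941  0.003 ]
 [ 0.5578 -0.0901  0.0941  0.0028]]
[0.15837468 0.126253  ]
[[ 0.584  0.275  0.015]
 [ 0.637 -0.159  0.015]
 [ 0.499 -0.175  0.015]
 [ 0.446  0.256  0.015]]
board tri [[ 0.6381 -0.1592  0.0132  0.0015]
 [ 0.5012 -0.1748  0.0162  0.0045]
 [ 0.4485  0.2569  0.0083  0.0031]
 [ 0.5864  0.2762  0.0053  0.0016]]
L [0.5143 0.19  ] [0.059 0.057 0.056 0.057] [18.3 15.6 18.3 18.6]
M [0.5438 0.0363] [0.057 0.06  0.061 0.065] [83.2 83.1 87.7 79.6]
R [ 0.5528 -0.0871] [0.057 0.063 0.055 0.062] [41.8 41.3 40.6 42.9]
L [0.5188 0.1959] [0.059 0.059 0.061 0.066] [14.5 14.8 20.7 13. ]
M [0.5481 0.0373] [0.058 0.064 0.057 0.057] [ 5.8 86.1 89.5 86.9]
R [ 0.5582 -0.082 ] [0.057 0.056 0.055 0.056] [45.2 46.4 45.6 48.5]
```

```bash
cat >> h.py <<'E'
def lid(c,ctr,z,thr,up=1):
    """lid outline: flood of lid-coloured pixels round the ring centre, closed, min-area square on plane z"""
    im=cv2.resize(c["image"],None,fx=4,fy=4,interpolation=cv2.INTER_CUBIC).astype(int)
    sat=im.max(2)-im.min(2); v=im.mean(2)
    m=((sat<thr[2])&(v>thr[0])).astype(np.uint8)
    cx,cy=[int(round((q+.5)*4-.5)) for q in ctr]
    w=np.zeros_like(m);w[cy-70:cy+70,cx-70:cx+70]=m[cy-70:cy+70,cx-70:cx+70]
    w=cv2.morphologyEx(w,cv2.MORPH_OPEN,np.ones((7,7),np.uint8))
    n,l,st,_=cv2.connectedComponentsWithStats(w)
    i=np.argmax(st[1:,4])+1
    cs,_=cv2.findContours((l==i).astype(np.uint8),cv2.RETR_EXTERNAL,cv2.CHAIN_APPROX_NONE)
    k=max(cs,key=cv2.contourArea)
    k=cv2.convexHull(k).reshape(-1,2)
    p=onz(c,(k+.5)/4-.5,z)[:,:2]
    r=cv2.minAreaRect((p*1000).astype(np.float32))
    return np.round(np.array(r[0])/1000,4),np.round(r[1],1),round(r[2]%90,1),k
E
python3 - <<'E'
from h import *
T=dict(np.load("top0.npz"));S=dict(np.load("side0.npz"))
t=np.array([(282.6,216.8),(345.06,203.73),(394.89,198.61)]);s=np.array([(329.45,217.4),(327.33,167.1),(331.07,134.38)])
vis=cv2.resize(T["image"],None,fx=4,fy=4,interpolation=cv2.INTER_CUBIC)
for thr in((76,999,24),(78,999,24),(80,999,24)):
  for q in t:
    c,sz,a,k=lid(T,q,.0935,thr); print(thr[0],c,sz,a)
    if thr[0]==78: cv2.polylines(vis,[k.reshape(-1,1,2)],True,(255,0,0),1)
cv2.imwrite("pics/lid.png",vis[660:1060,960:1760,::-1])
for i in(205,): print([int(x) for x in S["image"][205:245,330].mean(1)], [int(x) for x in S["image"][155:200,327].mean(1)],[int(x) for x in S["image"][125:165,331].mean(1)])
E
```

```text
76 [0.5156 0.1911] [53.2 53.2] 17.5
76 [0.5452 0.0359] [53.2 52.6] 82.3
76 [ 0.556  -0.0893] [52.7 52.6] 41.4
78 [0.5155 0.1909] [52.2 52.3] 17.8
78 [0.5447 0.0358] [52.3 50.8] 81.4
78 [ 0.5559 -0.0886] [51.1 50.8] 43.4
80 [0.5158 0.1895] [49.1 49.6] 14.9
80 [0.5438 0.0381] [49.8 49.1] 88.0
80 [ 0.5561 -0.0892] [47.6 44.9] 87.2
[155, 158, 151, 96, 72, 117, 158, 68, 74, 79, 82, 80, 77, 78, 79, 77, 79, 75, 88, 140, 126, 72, 74, 74, 70, 56, 60, 91, 87, 86, 86, 88, 87, 85, 85, 85, 85, 84, 83, 83] [85, 83, 82, 82, 71, 78, 107, 138, 67, 75, 79, 77, 77, 78, 81, 75, 83, 126, 127, 71, 77, 72, 66, 56, 61, 90, 87, 86, 85, 87, 86, 84, 88, 86, 83, 84, 85, 84, 83, 86, 86, 80, 47, 94, 159] [55, 54, 62, 75, 102, 146, 67, 78, 78, 77, 74, 78, 72, 86, 169, 66, 72, 76, 67, 45, 54, 65, 86, 85, 84, 83, 82, 85, 82, 82, 81, 81, 83, 82, 79, 71, 89, 141, 140, 68]
```

View pics/lid.png

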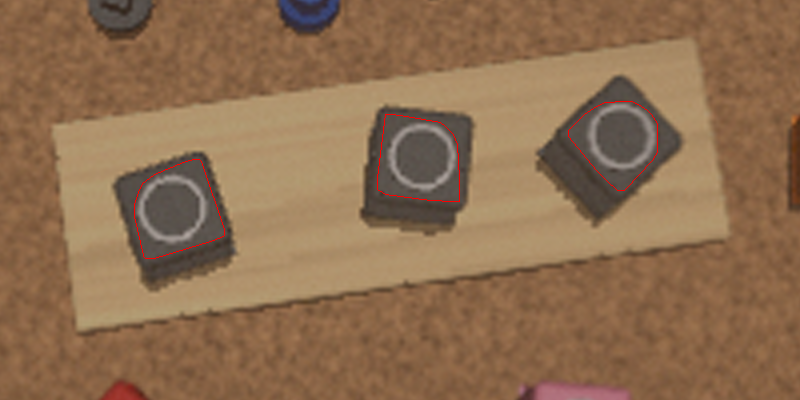

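```bash
python3 -m crank '[{"jaw":0.0912,"dx":0.04,"dy":0.036},{"jaw":0.0912,"dx":0.042,"dy":0.036},{"jaw":0.0912,"dx":0.042,"dy":0.036},{"jaw":0.0912,"dx":0.042,"dy":0.036},{"jaw":0.0912,"dx":0.042,"dy":0.036},{"jaw":0.0912,"dx":0.042,"dy":0.036},{"jaw":0.0912,"dx":0.042,"dy":0.036},{"jaw":0.0912,"dx":0.042,"dy":0.036},{"jaw":0.0912,"dx":0.036,"dy":0.036}]'
```

```text
validation failed for argument at $[0]...
```

```bash
python3 -m crank '[{"dx":-0.003,"dy":0.054},{"dx":-0.003,"dy":0.054},{"dx":-0.003,"dy":0.054},{"dx":-0.003,"dy":0.054},{"dx":-0.003,"dy":0.054},{"dx":-0.003,"dy":0.054},{"dx":-0.003,"dy":0.054},{"dx":-0.003,"dy":0.054},{"dx":-0.004,"dy":0.054},{"dx":-0.004,"dy":0.054,"wz":2.6},{"dx":0},{"dx":0}]'
```

```text
validation failed for argument at $[0]...
```

```bash
python3 -m crank '[{"jaw":0.0912,"dx":0.041,"dy":0.036,"dz":0,"wx":0,"wy":0,"wz":0},{"jaw":0.0912,"dx":0.041,"dy":0.036,"dz":0,"wx":0,"wy":0,"wz":0},{"jaw":0.0912,"dx":0.041,"dy":0.036,"dz":0,"wx":0,"wy":0,"wz":0},{"jaw":0.0912,"dx":0.041,"dy":0.036,"dz":0,"wx":0,"wy":0,"wz":0},{"jaw":0.0912,"dx":0.041,"dy":0.036,"dz":0,"wx":0,"wy":0,"wz":0},{"jaw":0.0912,"dx":0.041,"dy":0.036,"dz":0,"wx":0,"wy":0,"wz":0},{"jaw":0.0912,"dx":0.041,"dy":0.036,"dz":0,"wx":0,"wy":0,"wz":0},{"jaw":0.0912,"dx":0.041,"dy":0.036,"dz":0,"wx":0,"wy":0,"wz":0},{"jaw":0.0912,"dx":0.041,"dy":0.036,"dz":0,"wx":0,"wy":0,"wz":0}]'
```

```text
clock: 1.23
ee_pos: [0.5492, -0.3512, 0.1921]
eef_rot: [[0.967, 0.256, -0.0], [0.256, -0.967, 0.0], [-0.0, -0.0, -1.0]]
force: [0.5, -0.3, 0.0]
gripper_width: 0.0913
```

Next, over the left tin at (0.5165, 0.191).

```bash
python3 -m crank '[{"jaw":0.0912,"dx":-0.003,"dy":0.054,"dz":0,"wx":0,"wy":0,"wz":0},{"jaw":0.0912,"dx":-0.003,"dy":0.054,"dz":0,"wx":0,"wy":0,"wz":0},{"jaw":0.0912,"dx":-0.003,"dy":0.054,"dz":0,"wx":0,"wy":0,"wz":0},{"jaw":0.0912,"dx":-0.003,"dy":0.054,"dz":0,"wx":0,"wy":0,"wz":0},{"jaw":0.0912,"dx":-0.003,"dy":0.054,"dz":0,"wx":0,"wy":0,"wz":0},{"jaw":0.0912,"dx":-0.003,"dy":0.054,"dz":0,"wx":0,"wy":0,"wz":0},{"jaw":0.0912,"dx":-0.003,"dy":0.054,"dz":0,"wx":0,"wy":0,"wz":0},{"jaw":0.0912,"dx":-0.004,"dy":0.054,"dz":0,"wx":0,"wy":0,"wz":0},{"jaw":0.0912,"dx":-0.004,"dy":0.054,"dz":0,"wx":0,"wy":0,"wz":0},{"jaw":0.0912,"dx":-0.004,"dy":0.056,"dz":0,"wx":0,"wy":0,"wz":2.6},{"jaw":0.0912,"dx":0,"dy":0,"dz":0,"wx":0,"wy":0,"wz":0}]'
python3 - <<'E'
from rig import *
from h import *
s=get_state();print(np.round(s["joints"],3),np.round(s["force"],2))
c=camera("side");cv2.imwrite("pics/s1.png",c["image"][:,:,::-1])
E
```

```text
clock: 2.6
ee_pos: [0.5145, 0.1921, 0.1922]
eef_rot: [[0.953, 0.304, -0.0], [0.304, -0.953, 0.0], [-0.0, -0.0, -1.0]]
force: [-0.1, -0.2, 0.2]
gripper_width: 0.0913
[0.315 0.143 2.04  0.    0.959 1.577] [-0.06 -0.16  0.24]
```

View pics/s1.png

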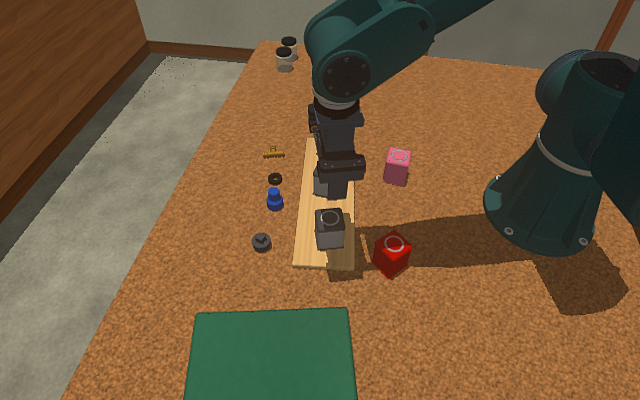

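```bash
python3 - <<'E'
from rig import *
from h import *
c=camera("side");E=c["extrinsics"];s=get_state()
K=np.array([[c["fx"],0,c["cx"]],[0,c["fy"],c["cy"]],[0,0,1]])
R=s["eef_rot"];p=np.array(s["ee_pos"]);y=np.array(R)[:,1]
q=np.array([p,p+.0455*y,p-.0455*y,[*p[:2],.0935]])
print(cv2.projectPoints(q,cv2.Rodrigues(E[:3,:3])[0],E[:3,3],K,np.array([c["k1"],0,0,0]))[0].reshape(-1,2).round(1))
E
python3 -m crank '[{"jaw":0.0912,"dx":0.001,"dy":-0.001,"dz":-0.04,"wx":0,"wy":0,"wz":0},{"jaw":0.0912,"dx":0.001,"dy":0,"dz":-0.04,"wx":0,"wy":0,"wz":0},{"jaw":0.0912,"dx":0,"dy":0,"dz":0,"wx":0,"wy":0,"wz":0}]'
python3 - <<'E'
from rig import *
from h import *
for n in("side","top"):
    c=camera(n);im=c["image"][110:290,230:430] if n=="side" else c["image"][120:300,190:390]
    cv2.imwrite(f"pics/{n}2.png",cv2.resize(im[:,:,::-1],None,fx=3,fy=3,interpolation=cv2.INTER_CUBIC))
E
```

```text
[[332.9 186.7]
 [329.6 170.9]
 [336.5 203.7]
 [331.3 217.3]]
clock: 3.08
ee_pos: [0.5154, 0.1865, 0.1101]
eef_rot: [[0.955, 0.298, -0.005], [0.298, -0.955, -0.002], [-0.005, 0.0, -1.0]]
force: [0.3, 0.3, -0.3]
gripper_width: 0.0914
```

View pics/side2.png

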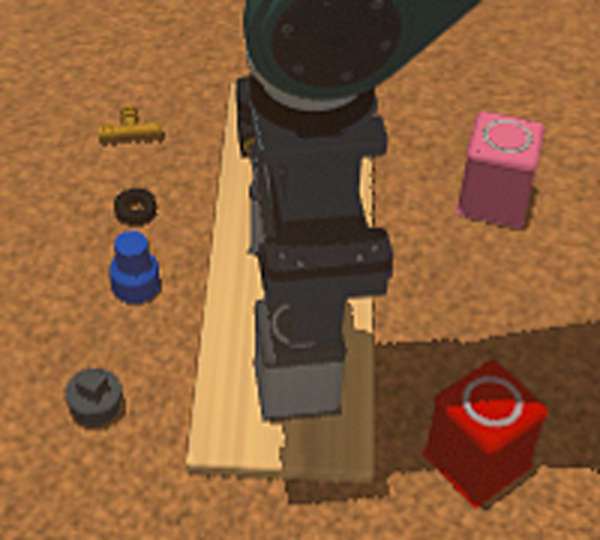

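View pics/top2.png

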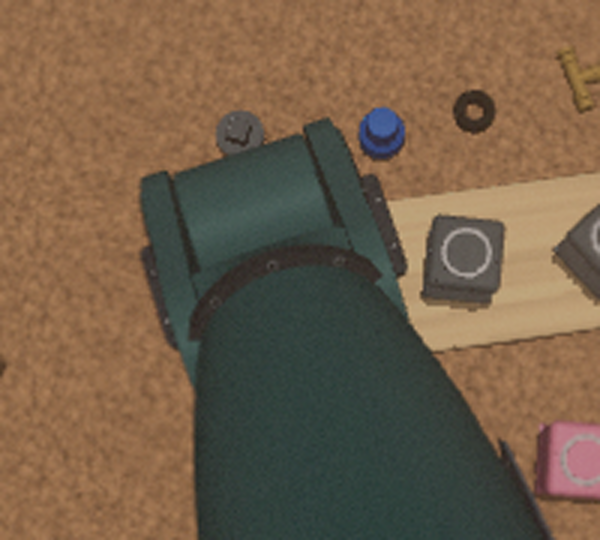

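```bash
python3 -m crank '[{"jaw":0.0912,"dx":0,"dy":0,"dz":0,"wx":0,"wy":0,"wz":0},{"jaw":0.0912,"dx":0,"dy":0,"dz":0,"wx":0,"wy":0,"wz":0}]'; python3 -c "
from rig import *
print({k:[round(float(x),4) for x in v] for k,v in get_state().items() if k in('ee_pos','joints','dq','force')})"
```

```text
clock: 3.42
ee_pos: [0.5178, 0.1884, 0.1136]
eef_rot: [[0.954, 0.299, 0.002], [0.299, -0.954, 0.001], [0.002, -0.0, -1.0]]
force: [0.8, -0.1, 0.2]
gripper_width: 0.0913
{'joints': [0.3067, 0.2594, 2.0725, 0.0, 0.8078, 1.5734], 'dq': [0.0028, 0.0062, 0.0059, -0.0004, -0.0009, 0.0011], 'ee_pos': [0.5178, 0.1884, 0.1136], 'force': [0.7786, -0.0642, 0.2258]}
```

```bash
python3 -m crank '[{"jaw":0.0912,"dx":-0.001,"dy":0.002,"dz":-0.02,"wx":0,"wy":0,"wz":0},{"jaw":0.0912,"dx":0,"dy":0,"dz":-0.02,"wx":0,"wy":0,"wz":0},{"jaw":0.0912,"dx":0,"dy":0,"dz":-0.02,"wx":0,"wy":0,"wz":0},{"jaw":0.0912,"dx":0,"dy":0,"dz":-0.016,"wx":0,"wy":0,"wz":0},{"jaw":0.0912,"dx":0,"dy":0,"dz":0,"wx":0,"wy":0,"wz":0},{"jaw":0.0912,"dx":0,"dy":0,"dz":0,"wx":0,"wy":0,"wz":0},{"jaw":0.0912,"dx":0,"dy":0,"dz":0,"wx":0,"wy":0,"wz":0}]'
```

```text
clock: 4.3
ee_pos: [0.5166, 0.1905, 0.037]
eef_rot: [[0.954, 0.3, 0.001], [0.3, -0.954, 0.0], [0.001, -0.0, -1.0]]
force: [0.7, -0.7, -0.4]
gripper_width: 0.0913
```

```bash
python3 -m crank '[{"jaw":0,"dx":0,"dy":0,"dz":0,"wx":0,"wy":0,"wz":0},{"jaw":0,"dx":0,"dy":0,"dz":0,"wx":0,"wy":0,"wz":0},{"jaw":0,"dx":0,"dy":0,"dz":0,"wx":0,"wy":0,"wz":0},{"jaw":0,"dx":0,"dy":0,"dz":0,"wx":0,"wy":0,"wz":0},{"jaw":0,"dx":0,"dy":0,"dz":0,"wx":0,"wy":0,"wz":0},{"jaw":0,"dx":0,"dy":0,"dz":0,"wx":0,"wy":0,"wz":0}]'
```

```text
clock: 5.05
ee_pos: [0.5162, 0.1904, 0.0364]
eef_rot: [[0.954, 0.299, 0.0], [0.299, -0.954, 0.0], [0.0, -0.0, -1.0]]
force: [-1.3, 2.4, 4.6]
gripper_width: 0.0598
```

```bash
python3 -m crank '[{"jaw":0,"dx":0,"dy":0,"dz":0.01,"wx":0,"wy":0,"wz":0},{"jaw":0,"dx":0,"dy":0,"dz":0.02,"wx":0,"wy":0,"wz":0},{"jaw":0,"dx":0,"dy":0,"dz":0.02,"wx":0,"wy":0,"wz":0},{"jaw":0,"dx":0,"dy":0,"dz":0.02,"wx":0,"wy":0,"wz":0},{"jaw":0,"dx":0,"dy":0,"dz":0.02,"wx":0,"wy":0,"wz":0},{"jaw":0,"dx":0,"dy":0,"dz":0.02,"wx":0,"wy":0,"wz":0},{"jaw":0,"dx":0,"dy":0,"dz":0.01,"wx":0,"wy":0,"wz":0},{"jaw":0,"dx":0,"dy":0,"dz":0,"wx":0,"wy":0,"wz":0},{"jaw":0,"dx":0,"dy":0,"dz":0,"wx":0,"wy":0,"wz":0},{"jaw":0,"dx":0,"dy":0,"dz":0,"wx":0,"wy":0,"wz":0},{"jaw":0,"dx":0,"dy":0,"dz":0,"wx":0,"wy":0,"wz":0}]'
python3 - <<'E'
from rig import *
from h import *
c=camera("side");print(np.round(get_state()["force"],2),np.round(get_state()["torque"],2))
c2=camera("side");print(np.round(get_state()["force"],2))
cv2.imwrite("pics/s3.png",c["image"][:,:,::-1])
E
```

```text
clock: 6.42
ee_pos: [0.5159, 0.1902, 0.1558]
eef_rot: [[0.954, 0.3, -0.001], [0.3, -0.954, -0.0], [-0.001, 0.0, -1.0]]
force: [0.4, 0.4, -6.7]
gripper_width: 0.0597
[ 1.03  0.38 -6.51] [ 0.   -0.   -0.01]
[-0.06 -0.09 -7.02]
```

View pics/s3.png

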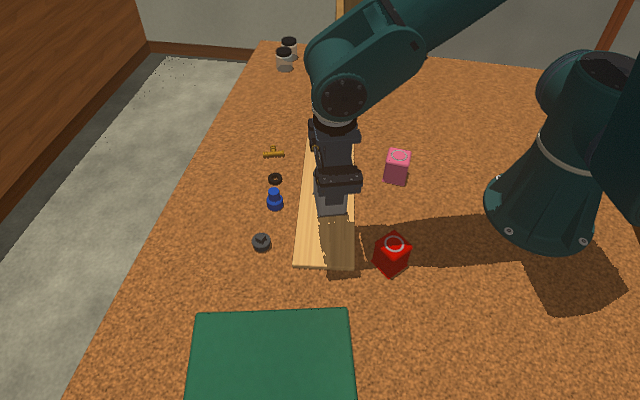

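The left tin reads about 6.7–7.0 N, or roughly 0.7 kg, so it's the heavy one. I still have to feel the others in order, so I'll set it back where it stood.

```bash
python3 -m crank '[{"jaw":0,"dx":0,"dy":0,"dz":-0.02,"wx":0,"wy":0,"wz":0},{"jaw":0,"dx":0,"dy":0,"dz":-0.025,"wx":0,"wy":0,"wz":0},{"jaw":0,"dx":0,"dy":0,"dz":-0.025,"wx":0,"wy":0,"wz":0},{"jaw":0,"dx":0,"dy":0,"dz":-0.02,"wx":0,"wy":0,"wz":0},{"jaw":0,"dx":0,"dy":0,"dz":-0.012,"wx":0,"wy":0,"wz":0},{"jaw":0,"dx":0,"dy":0,"dz":-0.008,"wx":0,"wy":0,"wz":0},{"jaw":0,"dx":0,"dy":0,"dz":0,"wx":0,"wy":0,"wz":0},{"jaw":0,"dx":0,"dy":0,"dz":-0.004,"wx":0,"wy":0,"wz":0},{"jaw":0,"dx":0,"dy":0,"dz":-0.004,"wx":0,"wy":0,"wz":0},{"jaw":0,"dx":0,"dy":0,"dz":0,"wx":0,"wy":0,"wz":0},{"jaw":0,"dx":0,"dy":0,"dz":0,"wx":0,"wy":0,"wz":0}]'
```

```text
clock: 7.9
ee_pos: [0.5162, 0.1903, 0.0384]
eef_rot: [[0.954, 0.3, 0.0], [0.3, -0.954, 0.0], [0.0, -0.0, -1.0]]
force: [0.4, 0.3, -7.0]
gripper_width: 0.0596
```

```bash
python3 -m crank '[{"jaw":0,"dx":0,"dy":0,"dz":-0.001,"wx":0,"wy":0,"wz":0},{"jaw":0,"dx":0,"dy":0,"dz":-0.001,"wx":0,"wy":0,"wz":0},{"jaw":0,"dx":0,"dy":0,"dz":0,"wx":0,"wy":0,"wz":0},{"jaw":0,"dx":0,"dy":0,"dz":0,"wx":0,"wy":0,"wz":0}]'
```

```text
clock: 8.4
ee_pos: [0.5162, 0.1903, 0.0364]
eef_rot: [[0.954, 0.3, 0.0], [0.3, -0.954, 0.0], [0.0, 0.0, -1.0]]
force: [-1.0, -0.3, -3.2]
gripper_width: 0.0599
```

Contact: the load fell to 3.2 N. I'll go 0.5 mm more, release, and go up.

```bash
python3 -m crank '[{"jaw":0,"dx":0,"dy":0,"dz":-0.0005,"wx":0,"wy":0,"wz":0},{"jaw":0,"dx":0,"dy":0,"dz":0,"wx":0,"wy":0,"wz":0},{"jaw":0.0912,"dx":0,"dy":0,"dz":0,"wx":0,"wy":0,"wz":0},{"jaw":0.0912,"dx":0,"dy":0,"dz":0,"wx":0,"wy":0,"wz":0},{"jaw":0.0912,"dx":0,"dy":0,"dz":0,"wx":0,"wy":0,"wz":0},{"jaw":0.0912,"dx":0,"dy":0,"dz":0,"wx":0,"wy":0,"wz":0}]'
```

```text
clock: 9.15
ee_pos: [0.5162, 0.1903, 0.0358]
eef_rot: [[0.954, 0.3, 0.0], [0.3, -0.954, 0.0], [0.0, -0.0, -1.0]]
force: [0.4, 0.3, 1.0]
gripper_width: 0.091
```

```bash
python3 -m crank '[{"jaw":0.0912,"dx":0,"dy":0,"dz":0.025,"wx":0,"wy":0,"wz":0},{"jaw":0.0912,"dx":0,"dy":0,"dz":0.04,"wx":0,"wy":0,"wz":0},{"jaw":0.0912,"dx":0,"dy":0,"dz":0.045,"wx":0,"wy":0,"wz":0},{"jaw":0.0912,"dx":0.003,"dy":-0.0145,"dz":0,"wx":0,"wy":0,"wz":0},{"jaw":0.0912,"dx":0.006,"dy":-0.03,"dz":0,"wx":0,"wy":0,"wz":-6},{"jaw":0.0912,"dx":0.006,"dy":-0.03,"dz":0,"wx":0,"wy":0,"wz":-6},{"jaw":0.0912,"dx":0.006,"dy":-0.03,"dz":0,"wx":0,"wy":0,"wz":-6},{"jaw":0.0912,"dx":0.006,"dy":-0.03,"dz":0,"wx":0,"wy":0,"wz":-6},{"jaw":0.0912,"dx":0.003,"dy":-0.02,"dz":0,"wx":0,"wy":0,"wz":0},{"jaw":0.0912,"dx":0,"dy":0,"dz":0,"wx":0,"wy":0,"wz":0},{"jaw":0.0912,"dx":0,"dy":0,"dz":0,"wx":0,"wy":0,"wz":0}]'
python3 - <<'E'
from rig import *
from h import *
for n in("side","top"):
    c=camera(n);np.savez(f"{n}4.npz",**c)
    im=c["image"][110:290,230:430] if n=="side" else c["image"][120:300,220:420]
    cv2.imwrite(f"pics/{n}4.png",cv2.resize(im[:,:,::-1],None,fx=3,fy=3,interpolation=cv2.INTER_CUBIC))
print(np.round(get_state()["ee_pos"],4))
E
```

```text
clock: 10.52
ee_pos: [0.5459, 0.0362, 0.1455]
eef_rot: [[0.994, -0.113, -0.0], [-0.113, -0.994, 0.0], [-0.0, -0.0, -1.0]]
force: [0.0, 1.3, -0.8]
gripper_width: 0.0914
[0.546  0.0365 0.1457]
```

View pics/side4.png

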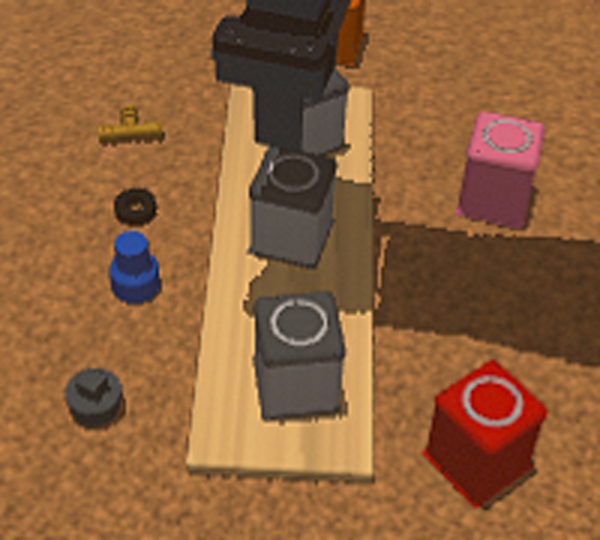

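View pics/top4.png

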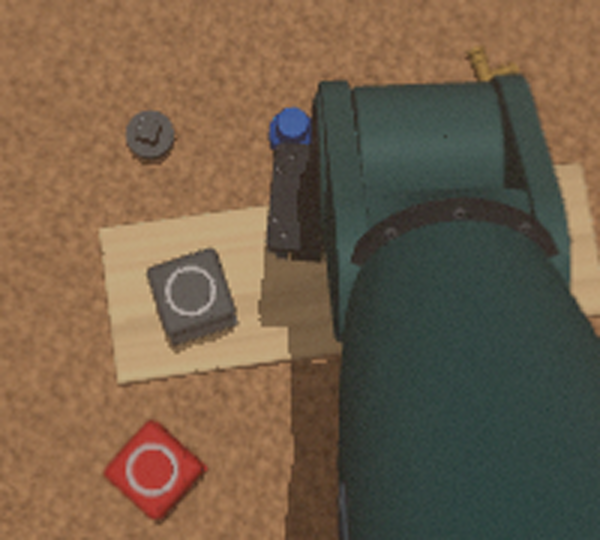

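The left tin stands upright in its place, its ring still at about (329.7, 217.3) in the side view. The gripper is over the middle tin, so I'll go down and grip it.

```bash
python3 -m crank '[{"jaw":0.0912,"dx":0,"dy":-0.001,"dz":-0.03,"wx":0,"wy":0,"wz":0},{"jaw":0.0912,"dx":0,"dy":0,"dz":-0.025,"wx":0,"wy":0,"wz":0},{"jaw":0.0912,"dx":0,"dy":0,"dz":-0.025,"wx":0,"wy":0,"wz":0},{"jaw":0.0912,"dx":0,"dy":0,"dz":-0.019,"wx":0,"wy":0,"wz":0},{"jaw":0.0912,"dx":0,"dy":0,"dz":-0.01,"wx":0,"wy":0,"wz":0},{"jaw":0.0912,"dx":0,"dy":0,"dz":0,"wx":0,"wy":0,"wz":0},{"jaw":0.0912,"dx":0,"dy":0,"dz":0,"wx":0,"wy":0,"wz":0},{"jaw":0,"dx":0,"dy":0,"dz":0,"wx":0,"wy":0,"wz":0},{"jaw":0,"dx":0,"dy":0,"dz":0,"wx":0,"wy":0,"wz":0},{"jaw":0,"dx":0,"dy":0,"dz":0,"wx":0,"wy":0,"wz":0},{"jaw":0,"dx":0,"dy":0,"dz":0,"wx":0,"wy":0,"wz":0},{"jaw":0,"dx":0,"dy":0,"dz":0,"wx":0,"wy":0,"wz":0}]'
```

```text
clock: 12.12
ee_pos: [0.5462, 0.0349, 0.037]
eef_rot: [[0.993, -0.114, 0.0], [-0.114, -0.993, 0.0], [0.0, -0.0, -1.0]]
force: [-0.6, 0.7, 4.0]
gripper_width: 0.0599
```

```bash
python3 -m crank '[{"jaw":0,"dx":0,"dy":0,"dz":0,"wx":0,"wy":0,"wz":0},{"jaw":0,"dx":0,"dy":0,"dz":0,"wx":0,"wy":0,"wz":0}]'
```

```text
clock: 12.38
ee_pos: [0.5462, 0.0348, 0.037]
eef_rot: [[0.993, -0.115, 0.0], [-0.115, -0.993, 0.0], [0.0, -0.0, -1.0]]
force: [-1.3, 1.4, 5.2]
gripper_width: 0.0598
```

```bash
python3 -m crank '[{"jaw":0,"dx":0,"dy":0,"dz":0.01,"wx":0,"wy":0,"wz":0},{"jaw":0,"dx":0,"dy":0,"dz":0.02,"wx":0,"wy":0,"wz":0},{"jaw":0,"dx":0,"dy":0,"dz":0.02,"wx":0,"wy":0,"wz":0},{"jaw":0,"dx":0,"dy":0,"dz":0.02,"wx":0,"wy":0,"wz":0},{"jaw":0,"dx":0,"dy":0,"dz":0.02,"wx":0,"wy":0,"wz":0},{"jaw":0,"dx":0,"dy":0,"dz":0.02,"wx":0,"wy":0,"wz":0},{"jaw":0,"dx":0,"dy":0,"dz":0.01,"wx":0,"wy":0,"wz":0},{"jaw":0,"dx":0,"dy":0,"dz":0,"wx":0,"wy":0,"wz":0},{"jaw":0,"dx":0,"dy":0,"dz":0,"wx":0,"wy":0,"wz":0},{"jaw":0,"dx":0,"dy":0,"dz":0,"wx":0,"wy":0,"wz":0},{"jaw":0,"dx":0,"dy":0,"dz":0,"wx":0,"wy":0,"wz":0}]'
python3 - <<'E'
from rig import *
from h import *
c=camera("side");print(np.round(get_state()["force"],2),np.round(get_state()["torque"],2))
c2=camera("side");print(np.round(get_state()["force"],2))
cv2.imwrite("pics/s5.png",c["image"][:,:,::-1])
E
```

```text
clock: 13.75
ee_pos: [0.5459, 0.0348, 0.1563]
eef_rot: [[0.993, -0.114, -0.001], [-0.114, -0.993, -0.0], [-0.001, 0.0, -1.0]]
force: [-0.4, -0.0, -2.9]
gripper_width: 0.06
[ 0.53  0.11 -2.8 ] [ 0.08 -0.02  0.02]
[-0.05  0.23 -2.01]
```

View pics/s5.png

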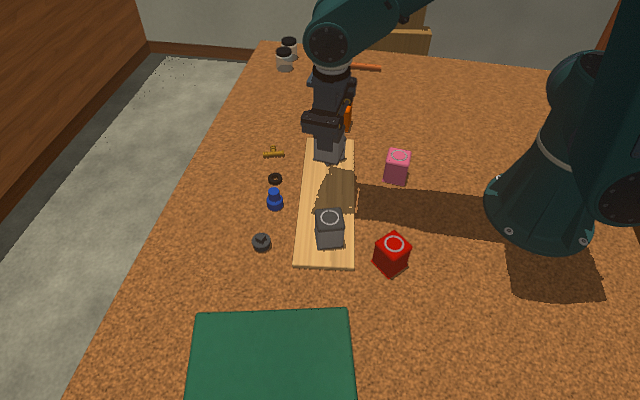

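The middle tin is lifted and reads about 2.8 N, so it's light. I'll set it back.

```bash
python3 -m crank '[{"jaw":0,"dx":0,"dy":0,"dz":-0.02,"wx":0,"wy":0,"wz":0},{"jaw":0,"dx":0,"dy":0,"dz":-0.025,"wx":0,"wy":0,"wz":0},{"jaw":0,"dx":0,"dy":0,"dz":-0.025,"wx":0,"wy":0,"wz":0},{"jaw":0,"dx":0,"dy":0,"dz":-0.02,"wx":0,"wy":0,"wz":0},{"jaw":0,"dx":0,"dy":0,"dz":-0.012,"wx":0,"wy":0,"wz":0},{"jaw":0,"dx":0,"dy":0,"dz":-0.008,"wx":0,"wy":0,"wz":0},{"jaw":0,"dx":0,"dy":0,"dz":0,"wx":0,"wy":0,"wz":0},{"jaw":0,"dx":0,"dy":0,"dz":-0.004,"wx":0,"wy":0,"wz":0},{"jaw":0,"dx":0,"dy":0,"dz":-0.004,"wx":0,"wy":0,"wz":0},{"jaw":0,"dx":0,"dy":0,"dz":-0.001,"wx":0,"wy":0,"wz":0},{"jaw":0,"dx":0,"dy":0,"dz":0,"wx":0,"wy":0,"wz":0},{"jaw":0,"dx":0,"dy":0,"dz":0,"wx":0,"wy":0,"wz":0}]'
```

```text
clock: 15.35
ee_pos: [0.5462, 0.0348, 0.0379]
eef_rot: [[0.993, -0.114, 0.0], [-0.114, -0.993, -0.0], [0.0, -0.0, -1.0]]
force: [0.3, 0.2, -2.2]
gripper_width: 0.06
```

```bash
python3 -m crank '[{"jaw":0,"dx":0,"dy":0,"dz":-0.001,"wx":0,"wy":0,"wz":0},{"jaw":0,"dx":0,"dy":0,"dz":0,"wx":0,"wy":0,"wz":0},{"jaw":0,"dx":0,"dy":0,"dz":0,"wx":0,"wy":0,"wz":0}]'
```

```text
clock: 15.72
ee_pos: [0.5463, 0.0348, 0.037]
eef_rot: [[0.993, -0.114, 0.0], [-0.114, -0.993, -0.0], [0.0, -0.0, -1.0]]
force: [-0.9, -0.5, 3.6]
gripper_width: 0.0599
```

```bash
python3 -m crank '[{"jaw":0.0912,"dx":0,"dy":0,"dz":0,"wx":0,"wy":0,"wz":0},{"jaw":0.0912,"dx":0,"dy":0,"dz":0,"wx":0,"wy":0,"wz":0},{"jaw":0.0912,"dx":0,"dy":0,"dz":0,"wx":0,"wy":0,"wz":0},{"jaw":0.0912,"dx":0,"dy":0,"dz":0,"wx":0,"wy":0,"wz":0},{"jaw":0.0912,"dx":0,"dy":0,"dz":0.025,"wx":0,"wy":0,"wz":0},{"jaw":0.0912,"dx":0,"dy":0,"dz":0.04,"wx":0,"wy":0,"wz":0},{"jaw":0.0912,"dx":0,"dy":0,"dz":0.045,"wx":0,"wy":0,"wz":0}]'
python3 -m crank '[{"jaw":0.0912,"dx":0,"dy":-0.01,"dz":0,"wx":0,"wy":0,"wz":0},{"jaw":0.0912,"dx":0.002,"dy":-0.022,"dz":0,"wx":0,"wy":0,"wz":-8.3},{"jaw":0.0912,"dx":0.002,"dy":-0.022,"dz":0,"wx":0,"wy":0,"wz":-8.3},{"jaw":0.0912,"dx":0.002,"dy":-0.022,"dz":0,"wx":0,"wy":0,"wz":-8.3},{"jaw":0.0912,"dx":0.002,"dy":-0.022,"dz":0,"wx":0,"wy":0,"wz":-8.3},{"jaw":0.0912,"dx":0.002,"dy":-0.02,"dz":0,"wx":0,"wy":0,"wz":-8.3},{"jaw":0.0912,"dx":0.001,"dy":-0.0065,"dz":0,"wx":0,"wy":0,"wz":0},{"jaw":0.0912,"dx":0,"dy":0,"dz":0,"wx":0,"wy":0,"wz":0},{"jaw":0.0912,"dx":0,"dy":0,"dz":0,"wx":0,"wy":0,"wz":0}]'
python3 - <<'E'
from rig import *
from h import *
for n in("side","top"):
    c=camera(n);np.savez(f"{n}6.npz",**c)
    im=c["image"][110:290,230:430] if n=="side" else c["image"][120:300,220:420]
    cv2.imwrite(f"pics/{n}6.png",cv2.resize(im[:,:,::-1],None,fx=3,fy=3,interpolation=cv2.INTER_CUBIC))
s=get_state();print(np.round(s["ee_pos"],4),np.degrees(np.arctan2(s["eef_rot"][1][1],s["eef_rot"][0][1]))%180)
print(rings(np.load("side6.npz")["image"],(300,120,360,270),105))
E
```

```text
clock: 16.6
ee_pos: [0.5457, 0.0348, 0.1476]
eef_rot: [[0.993, -0.114, -0.001], [-0.114, -0.993, 0.0], [-0.001, 0.0, -1.0]]
force: [0.7, 0.2, -0.1]
gripper_width: 0.0908
clock: 17.73
ee_pos: [0.5569, -0.0892, 0.1466]
eef_rot: [[0.67, -0.742, -0.0], [-0.742, -0.67, 0.0], [-0.0, 0.0, -1.0]]
force: [-0.6, -0.2, -0.5]
gripper_width: 0.0911
[ 0.5571 -0.0891  0.1467] 42.025759189872105
[(327.54, 166.63, 53, [319, 161, 17, 12]), (329.36, 217.03, 74, [320, 210, 19, 15])]
```

View pics/side6.png

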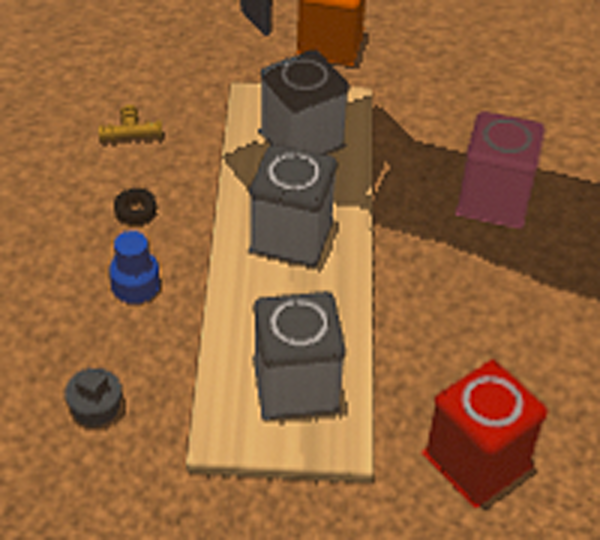

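View pics/top6.png

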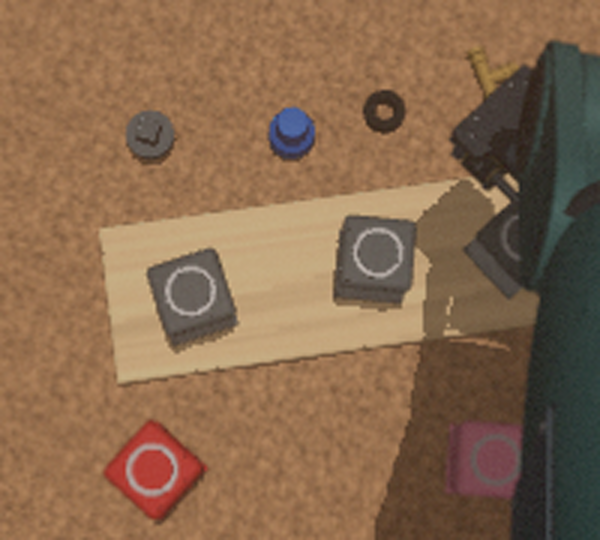

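The left and middle rings are within about 0.5 px of where they were, and both tins are upright. Next is the right tin.

```bash
python3 -m crank '[{"jaw":0.0912,"dx":0,"dy":0,"dz":-0.03,"wx":0,"wy":0,"wz":0},{"jaw":0.0912,"dx":0,"dy":0,"dz":-0.025,"wx":0,"wy":0,"wz":0},{"jaw":0.0912,"dx":0,"dy":0,"dz":-0.025,"wx":0,"wy":0,"wz":0},{"jaw":0.0912,"dx":0,"dy":0,"dz":-0.02,"wx":0,"wy":0,"wz":0},{"jaw":0.0912,"dx":0,"dy":0,"dz":-0.01,"wx":0,"wy":0,"wz":0},{"jaw":0.0912,"dx":0,"dy":0,"dz":0,"wx":0,"wy":0,"wz":0},{"jaw":0.0912,"dx":0,"dy":0,"dz":0,"wx":0,"wy":0,"wz":0}]'; python3 -m crank '[{"jaw":0,"dx":0,"dy":0,"dz":0,"wx":0,"wy":0,"wz":0},{"jaw":0,"dx":0,"dy":0,"dz":0,"wx":0,"wy":0,"wz":0},{"jaw":0,"dx":0,"dy":0,"dz":0,"wx":0,"wy":0,"wz":0},{"jaw":0,"dx":0,"dy":0,"dz":0,"wx":0,"wy":0,"wz":0},{"jaw":0,"dx":0,"dy":0,"dz":0,"wx":0,"wy":0,"wz":0},{"jaw":0,"dx":0,"dy":0,"dz":0,"wx":0,"wy":0,"wz":0}]'
```

```text
clock: 18.7
ee_pos: [0.5577, -0.0898, 0.0375]
eef_rot: [[0.668, -0.744, 0.001], [-0.744, -0.668, -0.0], [0.001, -0.001, -1.0]]
force: [-0.3, -0.2, -0.5]
gripper_width: 0.0913
clock: 19.45
ee_pos: [0.5572, -0.0898, 0.037]
eef_rot: [[0.668, -0.744, 0.0], [-0.744, -0.668, -0.0], [0.0, -0.0, -1.0]]
force: [-1.3, -0.6, 4.8]
gripper_width: 0.0602
```

```bash
python3 -m crank '[{"jaw":0,"dx":0,"dy":0,"dz":0.01,"wx":0,"wy":0,"wz":0},{"jaw":0,"dx":0,"dy":0,"dz":0.02,"wx":0,"wy":0,"wz":0},{"jaw":0,"dx":0,"dy":0,"dz":0.02,"wx":0,"wy":0,"wz":0},{"jaw":0,"dx":0,"dy":0,"dz":0.02,"wx":0,"wy":0,"wz":0},{"jaw":0,"dx":0,"dy":0,"dz":0.02,"wx":0,"wy":0,"wz":0},{"jaw":0,"dx":0,"dy":0,"dz":0.02,"wx":0,"wy":0,"wz":0},{"jaw":0,"dx":0,"dy":0,"dz":0.01,"wx":0,"wy":0,"wz":0},{"jaw":0,"dx":0,"dy":0,"dz":0,"wx":0,"wy":0,"wz":0},{"jaw":0,"dx":0,"dy":0,"dz":0,"wx":0,"wy":0,"wz":0},{"jaw":0,"dx":0,"dy":0,"dz":0,"wx":0,"wy":0,"wz":0},{"jaw":0,"dx":0,"dy":0,"dz":0,"wx":0,"wy":0,"wz":0}]'
python3 - <<'E'
from rig import *
from h import *
c=camera("side");print(np.round(get_state()["force"],2),np.round(get_state()["torque"],2))
c2=camera("side");print(np.round(get_state()["force"],2))
cv2.imwrite("pics/s7.png",c["image"][:,:,::-1])
E
```

```text
clock: 20.82
ee_pos: [0.5569, -0.0897, 0.1564]
eef_rot: [[0.668, -0.744, -0.001], [-0.744, -0.668, 0.0], [-0.001, 0.0, -1.0]]
force: [-0.0, -0.2, -2.5]
gripper_width: 0.06
[-0.46  0.06 -1.78] [ 0.09 -0.01  0.03]
[-0.47  1.45 -2.21]
```

View pics/s7.png

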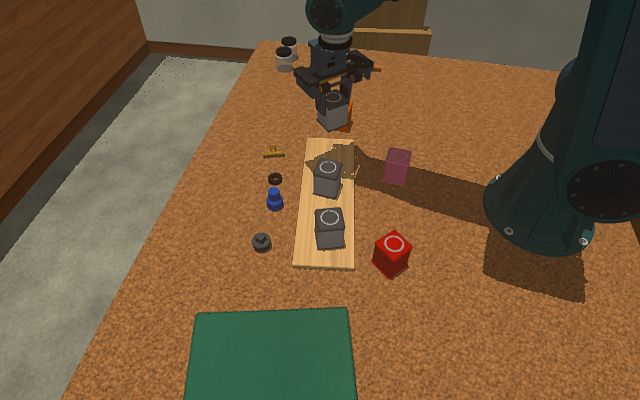

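The right tin hangs upright and reads about 2.3 N, so it's light too. I'll set it back.

```bash
python3 -m crank '[{"jaw":0,"dx":0,"dy":0,"dz":-0.02,"wx":0,"wy":0,"wz":0},{"jaw":0,"dx":0,"dy":0,"dz":-0.025,"wx":0,"wy":0,"wz":0},{"jaw":0,"dx":0,"dy":0,"dz":-0.025,"wx":0,"wy":0,"wz":0},{"jaw":0,"dx":0,"dy":0,"dz":-0.02,"wx":0,"wy":0,"wz":0},{"jaw":0,"dx":0,"dy":0,"dz":-0.012,"wx":0,"wy":0,"wz":0},{"jaw":0,"dx":0,"dy":0,"dz":-0.008,"wx":0,"wy":0,"wz":0},{"jaw":0,"dx":0,"dy":0,"dz":0,"wx":0,"wy":0,"wz":0},{"jaw":0,"dx":0,"dy":0,"dz":-0.004,"wx":0,"wy":0,"wz":0},{"jaw":0,"dx":0,"dy":0,"dz":-0.004,"wx":0,"wy":0,"wz":0},{"jaw":0,"dx":0,"dy":0,"dz":-0.001,"wx":0,"wy":0,"wz":0},{"jaw":0,"dx":0,"dy":0,"dz":-0.001,"wx":0,"wy":0,"wz":0},{"jaw":0,"dx":0,"dy":0,"dz":0,"wx":0,"wy":0,"wz":0}]'; python3 -m crank '[{"jaw":0,"dx":0,"dy":0,"dz":0,"wx":0,"wy":0,"wz":0},{"jaw":0,"dx":0,"dy":0,"dz":0,"wx":0,"wy":0,"wz":0}]'
```

```text
clock: 22.42
ee_pos: [0.5573, -0.0897, 0.037]
eef_rot: [[0.668, -0.744, 0.0], [-0.744, -0.668, -0.0], [0.0, -0.0, -1.0]]
force: [-1.7, 0.1, 0.4]
gripper_width: 0.0598
clock: 22.68
ee_pos: [0.5573, -0.0897, 0.037]
eef_rot: [[0.668, -0.744, 0.0], [-0.744, -0.668, -0.0], [0.0, -0.0, -1.0]]
force: [-0.9, -0.4, 1.4]
gripper_width: 0.06
```

```bash
python3 -m crank '[{"jaw":0.0912,"dx":0,"dy":0,"dz":0,"wx":0,"wy":0,"wz":0},{"jaw":0.0912,"dx":0,"dy":0,"dz":0,"wx":0,"wy":0,"wz":0},{"jaw":0.0912,"dx":0,"dy":0,"dz":0,"wx":0,"wy":0,"wz":0},{"jaw":0.0912,"dx":0,"dy":0,"dz":0,"wx":0,"wy":0,"wz":0},{"jaw":0.0912,"dx":0,"dy":0,"dz":0.025,"wx":0,"wy":0,"wz":0},{"jaw":0.0912,"dx":0,"dy":0,"dz":0.04,"wx":0,"wy":0,"wz":0},{"jaw":0.0912,"dx":0,"dy":0,"dz":0.045,"wx":0,"wy":0,"wz":0},{"jaw":0.0912,"dx":0,"dy":0.01,"dz":0,"wx":0,"wy":0,"wz":0}]'
python3 -m crank '[{"jaw":0.0912,"dx":-0.004,"dy":0.027,"dz":0,"wx":0,"wy":0,"wz":6.5},{"jaw":0.0912,"dx":-0.004,"dy":0.027,"dz":0,"wx":0,"wy":0,"wz":6.5},{"jaw":0.0912,"dx":-0.004,"dy":0.027,"dz":0,"wx":0,"wy":0,"wz":6.5},{"jaw":0.0912,"dx":-0.004,"dy":0.027,"dz":0,"wx":0,"wy":0,"wz":6.5},{"jaw":0.0912,"dx":-0.004,"dy":0.027,"dz":0,"wx":0,"wy":0,"wz":6.5},{"jaw":0.0912,"dx":-0.004,"dy":0.027,"dz":0,"wx":0,"wy":0,"wz":6.5},{"jaw":0.0912,"dx":-0.004,"dy":0.027,"dz":0,"wx":0,"wy":0,"wz":6.5},{"jaw":0.0912,"dx":-0.004,"dy":0.027,"dz":0,"wx":0,"wy":0,"wz":6.5},{"jaw":0.0912,"dx":-0.004,"dy":0.027,"dz":0,"wx":0,"wy":0,"wz":6.5},{"jaw":0.0912,"dx":-0.005,"dy":0.027,"dz":0,"wx":0,"wy":0,"wz":7},{"jaw":0.0912,"dx":0,"dy":0,"dz":0,"wx":0,"wy":0,"wz":0},{"jaw":0.0912,"dx":0,"dy":0,"dz":0,"wx":0,"wy":0,"wz":0}]'
python3 - <<'E'
from rig import *
from h import *
for n in("side","top"):
    c=camera(n);np.savez(f"{n}8.npz",**c)
    im=c["image"][110:290,230:430] if n=="side" else c["image"][120:300,240:440]
    cv2.imwrite(f"pics/{n}8.png",cv2.resize(im[:,:,::-1],None,fx=3,fy=3,interpolation=cv2.INTER_CUBIC))
s=get_state();print(np.round(s["ee_pos"],4),np.degrees(np.arctan2(s["eef_rot"][1][1],s["eef_rot"][0][1]))%180)
print(rings(np.load("side8.npz")["image"],(300,120,360,270),105))
print(rings(np.load("top8.npz")["image"],(255,175,420,245),105))
E
```

```text
clock: 23.68
ee_pos: [0.5592, -0.0802, 0.1501]
eef_rot: [[0.668, -0.744, 0.006], [-0.744, -0.668, -0.001], [0.005, -0.003, -1.0]]
force: [0.1, 0.0, -0.8]
gripper_width: 0.0912
clock: 25.18
ee_pos: [0.5157, 0.19, 0.1462]
eef_rot: [[0.954, 0.298, -0.001], [0.298, -0.954, -0.0], [-0.001, 0.0, -1.0]]
force: [0.6, -0.3, -1.1]
gripper_width: 0.0912
[0.516  0.1897 0.1465] 107.32777189416221
[]
[(394.79, 198.5, 91, [387, 191, 17, 16]), (345.56, 203.69, 75, [337, 196, 18, 17])]
```

View pics/side8.png

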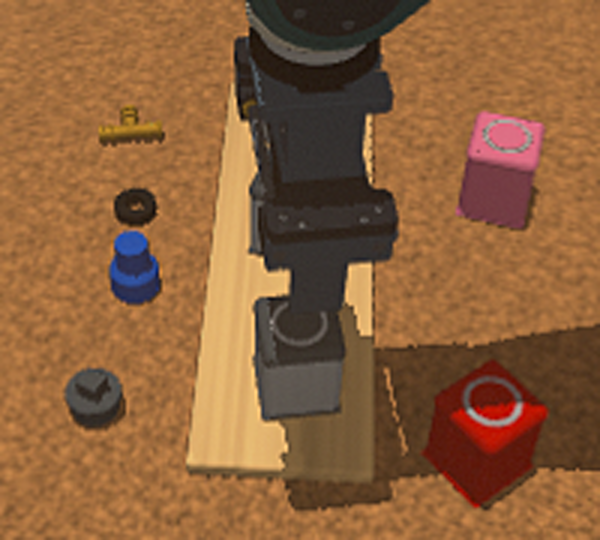

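View pics/top8.png

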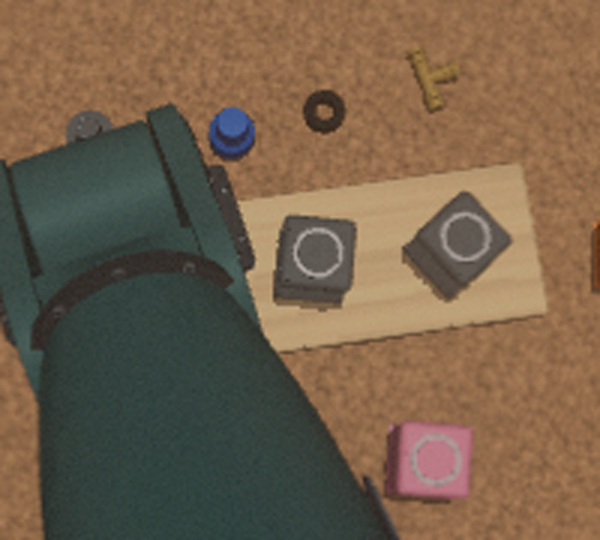

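The right and middle tins are back, with their rings in the top view at (394.8, 198.5) and (345.6, 203.7), within 0.5 px of the start. I'll grip the left tin again.

```bash
python3 -m crank '[{"jaw":0.0912,"dx":0,"dy":0,"dz":-0.03,"wx":0,"wy":0,"wz":0},{"jaw":0.0912,"dx":0,"dy":0,"dz":-0.025,"wx":0,"wy":0,"wz":0},{"jaw":0.0912,"dx":0,"dy":0,"dz":-0.025,"wx":0,"wy":0,"wz":0},{"jaw":0.0912,"dx":0,"dy":0,"dz":-0.02,"wx":0,"wy":0,"wz":0},{"jaw":0.0912,"dx":0,"dy":0,"dz":-0.01,"wx":0,"wy":0,"wz":0},{"jaw":0.0912,"dx":0,"dy":0,"dz":0,"wx":0,"wy":0,"wz":0},{"jaw":0.0912,"dx":0,"dy":0,"dz":0,"wx":0,"wy":0,"wz":0}]'; python3 -m crank '[{"jaw":0,"dx":0,"dy":0,"dz":0,"wx":0,"wy":0,"wz":0},{"jaw":0,"dx":0,"dy":0,"dz":0,"wx":0,"wy":0,"wz":0},{"jaw":0,"dx":0,"dy":0,"dz":0,"wx":0,"wy":0,"wz":0},{"jaw":0,"dx":0,"dy":0,"dz":0,"wx":0,"wy":0,"wz":0},{"jaw":0,"dx":0,"dy":0,"dz":0,"wx":0,"wy":0,"wz":0},{"jaw":0,"dx":0,"dy":0,"dz":0,"wx":0,"wy":0,"wz":0}]'
```

```text
clock: 26.15
ee_pos: [0.5167, 0.1904, 0.0375]
eef_rot: [[0.954, 0.299, 0.001], [0.299, -0.954, 0.0], [0.001, -0.0, -1.0]]
force: [-0.2, 0.6, -0.1]
gripper_width: 0.0914
clock: 26.9
ee_pos: [0.5162, 0.1904, 0.037]
eef_rot: [[0.954, 0.3, 0.0], [0.3, -0.954, 0.0], [0.0, -0.0, -1.0]]
force: [-3.2, 0.1, 4.7]
gripper_width: 0.0596
```

Now lift 0.17 m, so the underside ends about 0.17 m above the board.

```bash
python3 -m crank '[{"jaw":0,"dx":0,"dy":0,"dz":0.01,"wx":0,"wy":0,"wz":0},{"jaw":0,"dx":0,"dy":0,"dz":0.02,"wx":0,"wy":0,"wz":0},{"jaw":0,"dx":0,"dy":0,"dz":0.02,"wx":0,"wy":0,"wz":0},{"jaw":0,"dx":0,"dy":0,"dz":0.025,"wx":0,"wy":0,"wz":0},{"jaw":0,"dx":0,"dy":0,"dz":0.025,"wx":0,"wy":0,"wz":0},{"jaw":0,"dx":0,"dy":0,"dz":0.025,"wx":0,"wy":0,"wz":0},{"jaw":0,"dx":0,"dy":0,"dz":0.02,"wx":0,"wy":0,"wz":0},{"jaw":0,"dx":0,"dy":0,"dz":0.015,"wx":0,"wy":0,"wz":0},{"jaw":0,"dx":0,"dy":0,"dz":0.01,"wx":0,"wy":0,"wz":0},{"jaw":0,"dx":0,"dy":0,"dz":0,"wx":0,"wy":0,"wz":0},{"jaw":0,"dx":0,"dy":0,"dz":0,"wx":0,"wy":0,"wz":0},{"jaw":0,"dx":0,"dy":0,"dz":0,"wx":0,"wy":0,"wz":0}]'
python3 -m crank '[{"jaw":0,"dx":0,"dy":0,"dz":0,"wx":0,"wy":0,"wz":0},{"jaw":0,"dx":0,"dy":0,"dz":0,"wx":0,"wy":0,"wz":0},{"jaw":0,"dx":0,"dy":0,"dz":0,"wx":0,"wy":0,"wz":0},{"jaw":0,"dx":0,"dy":0,"dz":0,"wx":0,"wy":0,"wz":0},{"jaw":0,"dx":0,"dy":0,"dz":0,"wx":0,"wy":0,"wz":0},{"jaw":0,"dx":0,"dy":0,"dz":0,"wx":0,"wy":0,"wz":0},{"jaw":0,"dx":0,"dy":0,"dz":0,"wx":0,"wy":0,"wz":0},{"jaw":0,"dx":0,"dy":0,"dz":0,"wx":0,"wy":0,"wz":0}]'
python3 - <<'E'
from rig import *
from h import *
for n in("side","top"):
    c=camera(n);np.savez(f"{n}9.npz",**c)
    cv2.imwrite(f"pics/{n}9.png",c["image"][:,:,::-1])
s=get_state();print(np.round(s["ee_pos"],4),np.round(s["force"],2),np.round(s["dq"],4))
print(rings(np.load("top9.npz")["image"],(255,175,420,245),105))
E
```

```text
clock: 28.4
ee_pos: [0.5158, 0.1902, 0.2061]
eef_rot: [[0.954, 0.299, -0.001], [0.299, -0.954, -0.0], [-0.001, 0.0, -1.0]]
force: [-0.4, -0.3, -6.4]
gripper_width: 0.0599
clock: 29.4
ee_pos: [0.5161, 0.1903, 0.2068]
eef_rot: [[0.954, 0.299, -0.0], [0.299, -0.954, -0.0], [-0.0, 0.0, -1.0]]
force: [0.7, 0.2, -6.7]
gripper_width: 0.0598
[0.5161 0.1903 0.2068] [ 0.5   0.79 -7.18] [-0.0004  0.0007  0.0004 -0.0005 -0.0004 -0.0005]
[(394.78, 198.52, 92, [387, 191, 17, 16]), (345.58, 203.74, 75, [338, 196, 17, 17])]
```

View pics/side9.png

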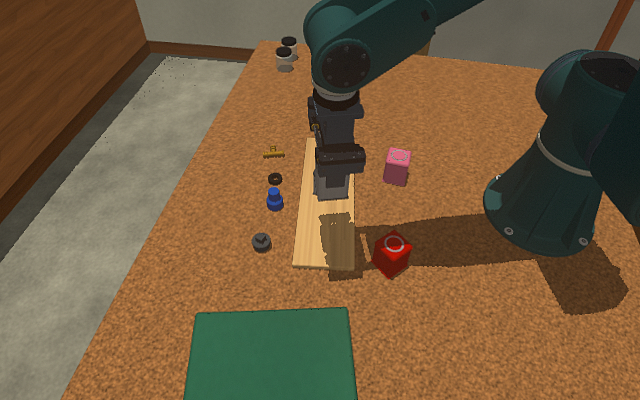

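View pics/top9.png

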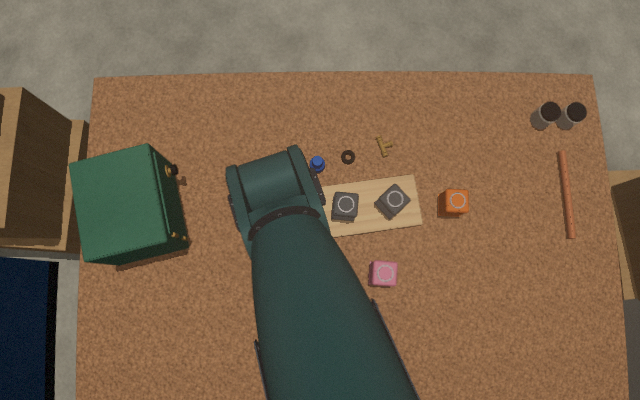

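The heavy tin is held upright and still at (331, 183) in the side view. The other two stand in place at (346, 204) and (395, 199) in the top view, and the small parts haven't moved. I'm handing in.

```bash
python3 -c "
from rig import *
print(hand_in())"
```

```text
the job is handed in; nothing more can be done
None
```

I lifted the left, middle and right tins in that order, each upright and about 12 cm clear of the board. The wrist force read about 6.7–7 N for the left, 2.0–2.9 N for the middle and 1.8–2.5 N for the right. The left tin is therefore the full one, at roughly 0.7 kg. It had to be set back in its place while I felt the other two, and then I lifted it again. I handed in at about 29.5 s, still holding it.

**Last checks**
- **Held tin:** it is upright and still, with joint speeds below 0.001 rad/s and the jaws at 59.8 mm. Its underside is about 17 cm above the board, and the force reads 6.7–7.2 N.
- **Other two tins:** both stand upright, with their lid rings within about 0.5 px (about 1 mm) of where they started.
- **Plug, reducer, tee and grommet:** they look unmoved in the last side picture. I judged this by eye and did not measure it.

**What disagreed**
- **Tin spacing:** I measured about 158 mm and 126 mm between tins, not the 150 mm in the text. I worked from the measured positions, and all three grasps closed at 60 mm.
- **Camera agreement:** the two views of each lid missed each other by about 3 mm. The lid height came out at 94 mm, against 93 mm expected.
- **Board height:** my rough two-view check of the board corners scattered from 5 to 16 mm, so I took the board height from the contact force when setting down.

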